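Load a lamp module into the test jig and close the cover

TASK

One round lamp module stands inside the low square steel frame on the bench: put it upright, flange down, fully into the pocket of the test jig that matches its diameter. Then lower the jig's hinged cover gently, without slamming it, until it is fully shut, and let go. Leave the other two modules and everything else on the bench where they are.

Things in the scene. Friction and masses are not known exactly. Their poses are not given: they have to be found in the camera images.
- jig: Test jig: open grey sheet-metal box fixed to the bench, 114 mm (its x) by 260 mm (its y) by 78 mm high, walls 5 mm, floor 5 mm. Origin: centre of its underside; x points from its front to the hinge side, y along the row of pockets, z up. On its floor lies a white block 22 mm thick with a row of three round pockets of graded size. Walls rise 51 mm above it.
- pocket_small (a point): Centre of the flat floor (5 mm above the bench) of the smallest pocket in the test jig: round, 51 mm in diameter, 22 mm deep with a 2 mm chamfer at its mouth; takes the flange of the 48 mm module and leaves its neck free above. The module fits when its origin is on this point.
- pocket_medium (a point): Centre of the flat floor (5 mm above the bench) of the middle pocket in the test jig: round, 63 mm in diameter, 22 mm deep with a 2 mm chamfer at its mouth; takes the flange of the 60 mm module and leaves its neck free above. The module fits when its origin is on this point.
- pocket_large (a point): Centre of the flat floor (5 mm above the bench) of the largest pocket in the test jig: round, 75 mm in diameter, 22 mm deep with a 2 mm chamfer at its mouth; takes the flange of the 72 mm module and leaves its neck free above. The module fits when its origin is on this point.
- cover (a joint): Angle of the jig's flat aluminium cover (114 by 260 mm, 8 mm thick, 250 g), rad: 0 = shut, lying on the box's rim, top face 86.5 mm above the bench; 1.57 = upright; starts at 1.65 to 1.85, leaning back past upright; stop at 1.95. Stiff hinge: it stays at any angle where it is left; about 2 N at its free edge moves it.
- cover_hinge (a point): Middle of the cover's hinge axis, at the cover's inner face; it runs along the jig's y at jig x = +57 mm, z = 78.5 mm. At cover angle a the free edge is at jig x = 57 - 114 cos a, z = 78.5 + 114 sin a mm.
- cover_handle (a point): Middle of the steel bar handle on the cover's outer face: the bar is 100 mm long, parallel to the hinge, 35 mm off the face and 84 mm from the hinge line. On either side of it the cover's face is plain, so the cover can be drawn by the bar or pushed on its outer face.
- frame: Low square frame of bare steel bar fixed to the bench, 120 mm outside, 104 mm inside, 8 mm high, without a floor: the module stands on the bench within it. Origin: its centre, at bench level.
- module_small: Round lamp module, standing upright: black round flange 48 mm in diameter and 26 mm thick below, and above it a ribbed bare aluminium neck 32 mm in diameter and 36 mm tall, on the same axis; 62 mm tall in all, about 140 g. Origin: centre of its underside; z up along its axis. To be loaded only if it is the one standing in the frame at the start.
- module_medium: Round lamp module, standing upright: black round flange 60 mm in diameter and 26 mm thick below, and above it a ribbed bare aluminium neck 32 mm in diameter and 36 mm tall, on the same axis; 62 mm tall in all, about 200 g. Origin: centre of its underside; z up along its axis. To be loaded only if it is the one standing in the frame at the start.
- module_large: Round lamp module, standing upright: black round flange 72 mm in diameter and 26 mm thick below, and above it a ribbed bare aluminium neck 32 mm in diameter and 36 mm tall, on the same axis; 62 mm tall in all, about 270 g. Origin: centre of its underside; z up along its axis. To be loaded only if it is the one standing in the frame at the start.
- floodlight: Bystander: black floodlight lying face up, 140 by 180 by 36 mm, 0.95 kg. Origin: centre of its underside.
- driver: Bystander: bare aluminium block, 100 by 46 by 30 mm. Origin: centre of its underside.
- driver_flat: Bystander: white flat block, 140 by 60 by 22 mm. Origin: centre of its underside.
- paste_jar: Bystander: jar, 60 mm in diameter, 80 mm high. Origin: centre of its underside.
- screwdriver: Bystander: screwdriver with a black handle, 190 mm long, lying flat. Origin: under its middle.
- cup: Bystander: white cup, 80 mm in diameter, 90 mm high. Origin: centre of its underside.
Mind the look-alikes: they are no part of the job. What is shaped like the module_large but yellow is not meant.

How it is judged:
On the way, in this order (a step that is already met when the one before it is completed fails the run):
1. the module from the frame sits fully in the pocket of its own diameter, with the cover still open (((horizontal distance between module_small and pocket_small below 0.005 m and distance between module_small and pocket_small below 0.007 m and angle between module_small's own z axis and vertical below 0.08 rad) or (horizontal distance between module_medium and pocket_medium below 0.005 m and distance between module_medium and pocket_medium below 0.007 m and angle between module_medium's own z axis and vertical below 0.08 rad) or (horizontal distance between module_large and pocket_large below 0.005 m and distance between module_large and pocket_large below 0.007 m and angle between module_large's own z axis and vertical below 0.08 rad)) and horizontal distance between each of module_small, module_medium, module_large and frame above 0.065 m and value of joint cover above 0.5 rad), for 0.2 s.
2. the cover is shut (value of joint cover below 0.04 rad), for 0.2 s.
At the end, for the whole second after the job is handed in: The frame is empty (no module within 65 mm of its centre); its module is at rest, upright (0.08 rad) in the pocket of its own diameter, its origin within 5 mm sideways and 7 mm in all of the pocket floor's centre; the cover is shut (below 0.04 rad) (((horizontal distance between module_small and pocket_small below 0.005 m and distance between module_small and pocket_small below 0.007 m and angle between module_small's own z axis and vertical below 0.08 rad and linear speed of module_small below 0.02 m/s) or (horizontal distance between module_medium and pocket_medium below 0.005 m and distance between module_medium and pocket_medium below 0.007 m and angle between module_medium's own z axis and vertical below 0.08 rad and linear speed of module_medium below 0.02 m/s) or (horizontal distance between module_large and pocket_large below 0.005 m and distance between module_large and pocket_large below 0.007 m and angle between module_large's own z axis and vertical below 0.08 rad and linear speed of module_large below 0.02 m/s)) and horizontal distance between each of module_small, module_medium, module_large and frame above 0.065 m and value of joint cover below 0.04 rad); the robot touches nothing.
It fails at once if a second module is moved (two of the three modules more than 20 mm from where they started) (distance of each of module_small, module_medium from where it was at the start of the episode above 0.02 m or distance of each of module_small, module_large from where it was at the start of the episode above 0.02 m or distance of each of module_medium, module_large from where it was at the start of the episode above 0.02 m).
It fails at once if the cover is slammed (closes faster than 3.5 rad/s) (velocity of joint cover below -3.5 rad/s).
It fails at once if a bystander (floodlight, short driver, long driver, jar, screwdriver, cup) is moved more than 30 mm (distance of any of floodlight, driver, driver_flat, paste_jar, screwdriver, cup from where it was at the start of the episode above 0.03 m).
It also fails if it takes over 61 s, if anything falls off the work surface, if the arm or the gripper's body presses on something with over 40 N, if the wrist force passes 120 N, or if a joint passes its speed limit or range.

ROBOT

A 6-joint arm with a two-finger parallel gripper is mounted at the origin on the work surface. World frame = base frame: x ahead of the robot, y to its left, z up, the work surface at z = 0. Lengths are in m, angles in rad, forces in N, time in s.
With the tool pointing down it reaches from about 0.4 to 0.925 m from the base axis. Payload 3.4 kg.
Tool frame: the origin (TCP) lies on the centre line of the jaws, within the pads' length; the fingertips stand 17 mm ahead of it and the grasp point (between the pads) lies 2 mm behind it; z points along the fingers, y is the line along which they close (so a half turn about z gives the same grasp; the last joint's range is limited). The gripper opens to 85 mm and grips with 20 to 120 N. Pads are 22 mm wide; open, the fingers measure 114 mm over their backs; the gripper's body (76 mm by 85 mm) begins 54 mm behind the grasp point. The pads swing forward as they close: fully open they stand 13 mm farther back than shut.
Start: joints at [1.089, 0.307, 1.506, -0, 1.328, -0.073], TCP at [0.229, 0.528, 0.248] pointing down, gripper open.
Joint ranges: [-3.12, 3.12], [-1.05, 2.28], [0.14, 2.33], [-1.42, 4.57], [0.1, 2.73], [-2.68, 2.68]. Speed limits (rad/s): [2.57, 2.57, 3.14, 3.14, 3.14, 3.14].

INTERFACE

Orientations are given as a unit quaternion [w, x, y, z].
In Python, from plant import ctrl gives the robot as it stands. The module is installed in compiled form; this text tells all that it offers.
- The arm moves only by the tool apply_moves, never from a script. Its argument "plan" is a list that holds one entry, the list of rows, each a list of 7 numbers: the gripper command: -1 is fully open, 1 is shut, values between are in proportion, then the shift along the tool's x, y, z in cm, then the turn, a rotation vector about the tool's x, y, z in rad. A call has exactly 10 rows; each row shifts and turns the commanded pose from where the row before left it, along the tool's axes as they then stand; what a row does not reach is not made up. A row lasts 1/10 s, in which the tool goes at most 50 mm and 8.59 degrees, less where a joint would pass 70% of its speed; a pose out of reach is approached as far as the arm can. A call with a gripper value outside its range is refused whole. The fingers move at their own pace and stop on an object; "grip_force" is the grip in N (left out, the last holds). Time passes only in rows, so rows that do not move let the fingers close, or fill a call up. It gives the time, the measured TCP pose, the force, the opening and the grip force at its end, in the units of the state.
- ctrl.sense(): the state, without advancing time (a new reading comes with each control period).
- ctrl.grab_frame(name): name is "scene" or "top"; returns a dict with "pixels" (420x560x3 uint8, blue, green, red), "camera_matrix" (3x3 intrinsics, pixels), "dist" ([k1, k2, p1, p2, k3] as OpenCV has them; the pictures are not rectified), "pose" (4x4, takes a point from camera to world coordinates). Camera axes: x right, y down, z forward; pixel columns grow to the right and rows downward; lengths in m; the calibration is good to about 2 mm. A picture is of the moment at which its call begins. There is no depth.
- ctrl.finish_job(): hands the job in; it is judged then, once.
The state is a dict: "time_s": time; "joint_pos": joint angles; "qvel": joint speeds; "joint_efforts": joint torques, N m; "ee_pos": TCP position; "ee_rot": TCP orientation; "contact_force": force on the tool from outside, world axes, zero at the start; "wrist_torque": the same for the moment, N m; "finger_gap": finger opening in m; "gripper_force": force on a finger pad.
Only numpy, scipy, OpenCV 4.12 (cv2) and the standard library are available. Lean on these libraries where they do the work, as an engineer would, in place of code of your own. Each camera call takes 0.05 s, during which the arm holds its last target. There are 200 camera calls.

## Working session

There is one attempt and no reset: what is moved stays moved. The work goes in short steps, Python scripts to look and compute and a tool call to move; the robot and the scene stay as the last step left them, time stands still between calls to the robot, and variables do not carry over. Pictures are saved under pics/ and viewed, at most 10 in all, crops included, and the job is handed in when it is done.

Besides the shell and the picture viewer there is one more tool, called after "Emit:" as a command line: name --argument value ..., lists and objects as JSON in quotes. apply_moves: Moves the arm, as the interface text tells. Its arguments: {"type":"object","properties":{"plan":{"type":"array","items":{"type":"array","items":{"type":"array","items":{"type":"number"}}}},"grip_force":{"type":"number"}},"required":["plan"]}

```bash
mkdir -p pics; cat > h.py <<'E'
import numpy as np,cv2,pickle
from plant import ctrl
def grab(n,f):
    d=ctrl.grab_frame(n); cv2.imwrite(f'pics/{f}.png',d['pixels']); pickle.dump(d,open(f'{f}.pkl','wb')); return d
def load(f): return pickle.load(open(f'{f}.pkl','rb'))
def ray(d,p):
    u=cv2.undistortPoints(np.array([[p]],float),np.array(d['camera_matrix']),np.array(d['dist'],float))[0,0]
    T=np.array(d['pose']); return T[:3,3],T[:3,:3]@np.r_[u,1]
def at_z(d,p,z):
    o,r=ray(d,p); return o+r*(z-o[2])/r[2]
def tri(d1,p1,d2,p2):
    o1,r1=ray(d1,p1);o2,r2=ray(d2,p2)
    s=np.linalg.lstsq(np.c_[r1,-r2],o2-o1,rcond=None)[0]
    a,b=o1+s[0]*r1,o2+s[1]*r2; return (a+b)/2,np.linalg.norm(a-b)
def proj(d,P):
    T=np.linalg.inv(np.array(d['pose'])); return cv2.projectPoints(np.atleast_2d(np.array(P,float)),cv2.Rodrigues(T[:3,:3])[0],T[:3,3],np.array(d['camera_matrix']),np.array(d['dist'],float))[0][:,0]
E
python3 - <<'E'
from h import *
np.set_printoptions(precision=4,suppress=True)
for n in('scene','top'):
    d=grab(n,n+'0'); print(n,np.array(d['pose']),np.array(d['camera_matrix'])[0,0])
print(ctrl.sense())
E
```

```text
scene [[ 0.643   0.5781 -0.5023  1.2038]
 [ 0.7658 -0.4916  0.4146 -0.5661]
 [-0.0072 -0.6512 -0.7588  1.1334]
 [ 0.      0.      0.      1.    ]] 474.92105644440727
top [[-0.0158 -0.9896  0.1431  0.3134]
 [-0.9999  0.0163  0.0024 -0.047 ]
 [-0.0047 -0.143  -0.9897  1.6428]
 [ 0.      0.      0.      1.    ]] 484.57123631578156
{'time_s': 0.1, 'joint_pos': array([ 1.0885,  0.3075,  1.5075,  0.    ,  1.3284, -0.0735]), 'qvel': array([-0.0008, -0.0022, -0.0022,  0.0009, -0.0011, -0.0017]), 'joint_efforts': array([ -0.0002, -45.8527, -25.2608,  -0.0001,   0.0055,   0.    ]), 'ee_pos': array([0.2283, 0.5271, 0.2475]), 'ee_rot': array([-0.0003,  0.203 ,  0.9792, -0.0009]), 'contact_force': array([ 0.515 ,  0.125 , -0.4406]), 'wrist_torque': array([ 0.0035, -0.0106,  0.0424]), 'gripper_force': 0.0, 'finger_gap': 0.08579901022457603}
```

View pics/scene0.png

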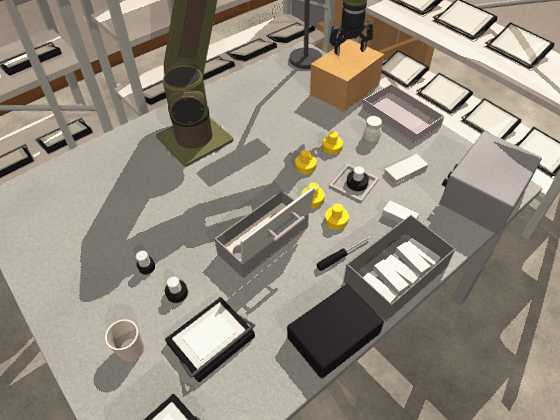

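View pics/top0.png

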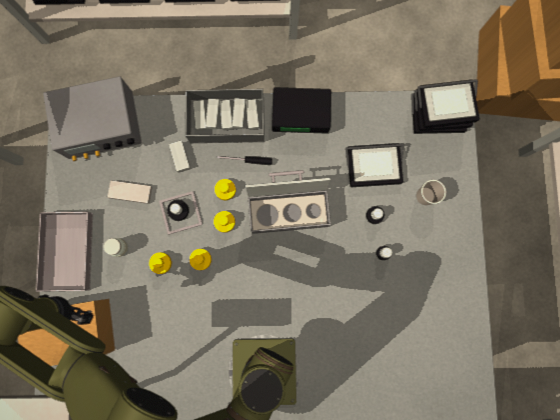

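The scene view shows the frame with its module at about (356,182) and the jig at (262,232) with its cover up. In the top view the frame is at (181,211) and the jig at (290,210), with the hinge on the far side. The other two modules are at (375,214) and (385,252), and the yellow look-alikes are around (160–225, 188–262).

```bash
python3 - <<'E'
from h import *
def crop(f,x,y,w,h,s):
    return cv2.resize(load(f)['pixels'][y:y+h,x:x+w],None,fx=s,fy=s,interpolation=cv2.INTER_CUBIC)
# top crops: frame (150,180)50x50 x6 ; jig (240,160) 100x80 x5 
im=np.zeros((600,800,3),np.uint8)
im[0:300,0:300]=crop('top0',155,185,50,50,6)
im[0:300,300:800]=crop('top0',240,175,100,60,5)
im[300:600,0:300]=crop('scene0',325,155,60,60,5)
im[300:600,300:750]=crop('scene0',205,175,120,100,3)[:,:] if 0 else cv2.resize(load('scene0')['pixels'][180:280,205:325],(450,375))[:300]
cv2.imwrite('pics/c1.png',im)
E
```

```text
(no output)
```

View pics/c1.png

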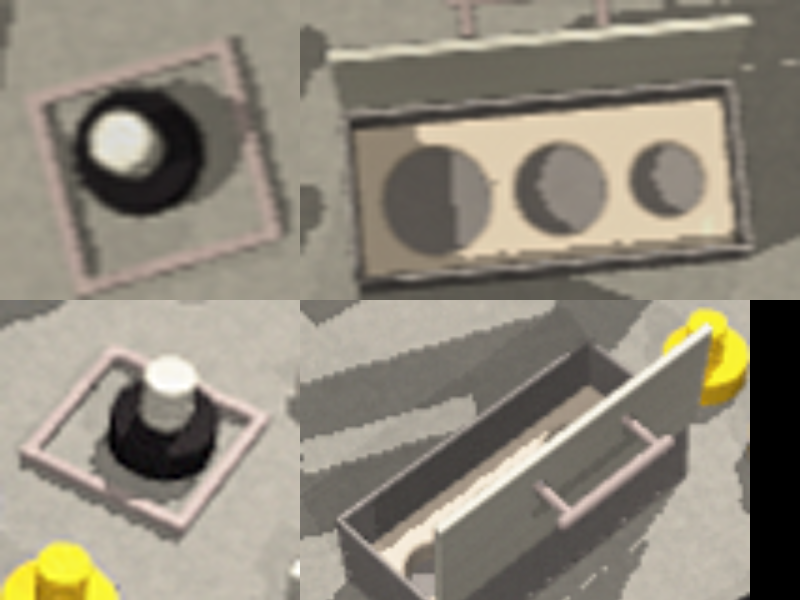

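The enlarged crop shows the large (72 mm class) module in the frame. Its neck top is at crop (121,140) in the top view and (171,375) in the scene view. The pocket mouths are at (437,200), (560,189) and (667,179), and the two front rim corners are visible in both views.

```bash
python3 - <<'E'
from h import *
np.set_printoptions(precision=4,suppress=True)
t,s=load('top0'),load('scene0')
def m(p,o,c,k): return ((p[0]-o[0]+.5)/k-.5+c[0],(p[1]-o[1]+.5)/k-.5+c[1])
TF=lambda p:m(p,(0,0),(155,185),6)
TJ=lambda p:m(p,(300,0),(240,175),5)
SF=lambda p:m(p,(0,300),(325,155),5)
SJ=lambda p:m(p,(300,300),(205,180),3.75)
print('neck',tri(t,TF((121,140)),s,SF((171,375))), at_z(t,TF((121,140)),.062),at_z(s,SF((171,375)),.062))
print('flange top',at_z(t,TF((140,151)),.026))
fc=[(32,98),(225,40),(284,235),(88,290)]
F=np.array([at_z(t,TF(p),.008) for p in fc]);print('frame',F.mean(0),np.linalg.norm(F-np.roll(F,1,0),axis=1))
fs=[(22,452),(112,347),(268,412),(182,533)]
F=np.array([at_z(s,SF(p),.008) for p in fs]);print('frame s',F.mean(0),np.linalg.norm(F-np.roll(F,1,0),axis=1))
P=np.array([at_z(t,TJ(p),.027) for p in[(437,200),(560,189),(667,179)]]);print('pockets',P,np.diff(P,axis=0))
print('radii px->mm',[1e3*np.linalg.norm(at_z(t,TJ(a),.027)-at_z(t,TJ(b),.027)) for a,b in[((383,200),(491,200)),((515,189),(607,189)),((630,179),(705,179))]])
a=tri(t,TJ((358,290)),s,SJ((590,345)));b=tri(t,TJ((752,250)),s,SJ((340,520)));print('rim',a,b,np.linalg.norm(a[0]-b[0]))
R=np.array([at_z(t,TJ(p),.078) for p in[(358,290),(752,250),(738,83),(345,118)]]);print('rim top',R,np.linalg.norm(R-np.roll(R,1,0),axis=1),R.mean(0))
c=tri(t,TJ((330,55)),s,SJ((709,328)));d=tri(t,TJ((750,20)),s,SJ((437,530)));print('cover edge',c,d)
h=tri(t,TJ((468,2)),s,SJ((668,440)));print('handle?',h)
for p in[(375,214),(385,252),(224,188),(224,221)]:print(at_z(t,p,.045))
E
```

```text
neck (array([0.532 , 0.2865, 0.0605]), np.float64(0.0028218485371117744)) [0.5327 0.2874 0.062 ] [0.5324 0.284  0.062 ]
flange top [0.5313 0.2842 0.026 ]
frame [0.5254 0.278  0.008 ] [0.1151 0.1142 0.1175 0.1143]
frame s [0.526  0.2753 0.008 ] [0.1193 0.1168 0.1154 0.1248]
pockets [[ 0.5098 -0.0156  0.027 ]
 [ 0.5159 -0.0984  0.027 ]
 [ 0.5215 -0.1704  0.027 ]] [[ 0.0061 -0.0827  0.    ]
 [ 0.0056 -0.072   0.    ]]
radii px->mm [np.float64(72.54623452908828), np.float64(61.80976124033795), np.float64(50.399677212717066)]
rim (array([0.4475, 0.0368, 0.0632]), np.float64(0.0017057869539608631)) (array([ 0.4684, -0.2206,  0.0721]), np.float64(0.0008472459136475019)) 0.2584123249248565
rim top [[ 0.4458  0.0353  0.078 ]
 [ 0.4676 -0.2204  0.078 ]
 [ 0.5775 -0.2147  0.078 ]
 [ 0.5586  0.0428  0.078 ]] [0.113  0.2566 0.11   0.2582] [ 0.5124 -0.0892  0.078 ]
cover edge (array([0.5796, 0.0442, 0.188 ]), np.float64(0.0026555232107256964)) (array([ 0.5973, -0.2126,  0.1875]), np.float64(0.0024102388442795316))
handle? (array([ 0.6197, -0.0362,  0.1605]), np.float64(0.00736581964247315))
[ 0.5038 -0.3744  0.045 ]
[ 0.3777 -0.4015  0.045 ]
[0.5997 0.1268 0.045 ]
[0.4886 0.1269 0.045 ]
```

```bash
cat > td.py <<'E'
import sys
from h import *
from scipy.spatial.transform import Rotation as R
# args x y z yaw(of tool y from world y): remaining shift in tool axes (cm) and turn about tool axes
def td(x,y,z,yaw=.079):
    s=ctrl.sense(); q=s['ee_rot']; r=R.from_quat([q[1],q[2],q[3],q[0]])
    c,n=np.cos(yaw),np.sin(yaw)
    T=R.from_matrix(np.array([[-c,-n,0],[-n,c,0],[0,0,-1]]).T*1.0) if 0 else R.from_matrix(np.column_stack([[-c,-n,0],[-n,c,0],[0,0,-1]]))
    np.set_printoptions(precision=3,suppress=True)
    print('t',s['time_s'],'pos',s['ee_pos'],'gap',s['finger_gap'],'F',s['contact_force'])
    d=np.array([x,y,z])-s['ee_pos']
    print('now-axes cm',r.inv().apply(d)*100,'target-axes cm',T.inv().apply(d)*100,'turn',(r.inv()*T).as_rotvec())
if __name__=='__main__': td(*map(float,sys.argv[1:]))
E
python3 td.py .532 .2855 .15
```

```text
t 0.1 pos [0.228 0.527 0.247] gap 0.08579901022457603 F [ 0.515  0.125 -0.441]
now-axes cm [-37.472 -10.081   9.761] target-axes cm [-28.367 -26.482   9.748] turn [-0.002 -0.001 -0.488]
```

Emit:
apply_moves --plan '[[[-1, 0, 0, 0, 0, 0, -0.122], [-1, 0, 0, 0, 0, 0, -0.122], [-1, 0, 0, 0, 0, 0, -0.122], [-1, 0, 0, 0, 0, 0, -0.122], [-1, -2.9, -2.6, 0, 0, 0, 0], [-1, -2.9, -2.6, 0, 0, 0, 0], [-1, -2.9, -2.6, 0, 0, 0, 0], [-1, -2.9, -2.6, 0, 0, 0, 0], [-1, -2.9, -2.6, 0, 0, 0, 0], [-1, -2.9, -2.6, 0, 0, 0, 0]]]' --grip_force 40

```text
time_s: 1.1
ee_pos: [0.4152, 0.3846, 0.2479]
ee_rot: [-0.0, -0.04, 0.999, -0.0]
contact_force: [0.3, 1.0, 0.1]
finger_gap: 0.0853
gripper_force: 0.0
```

```bash
python3 td.py .532 .2855 .11
```

```text
t 1.1 pos [0.415 0.385 0.248] gap 0.08525725031174042 F [0.314 0.961 0.067]
now-axes cm [-10.87  -10.798  13.783] target-axes cm [-10.863 -10.8    13.786] turn [-0.    -0.001  0.   ]
```

Emit:
apply_moves --plan '[[[-1, -2.7, -2.7, 0, 0, 0, 0], [-1, -2.7, -2.7, 1, 0, 0, 0], [-1, -2.7, -2.7, 2, 0, 0, 0], [-1, -2.8, -2.7, 2, 0, 0, 0], [-1, 0, 0, 3, 0, 0, 0], [-1, 0, 0, 3, 0, 0, 0], [-1, 0, 0, 2.8, 0, 0, 0], [-1, 0, 0, 0, 0, 0, 0], [-1, 0, 0, 0, 0, 0, 0], [-1, 0, 0, 0, 0, 0, 0]]]'

```text
time_s: 2.1
ee_pos: [0.5326, 0.2875, 0.1118]
ee_rot: [0.001, -0.04, 0.999, 0.0]
contact_force: [0.1, -0.9, -0.1]
finger_gap: 0.0854
gripper_force: 0.0
```

```bash
python3 td.py .532 .2855 .048; python3 -c "
from h import *
t=grab('top','top1');s=grab('scene','scene1')
a=cv2.resize(t['pixels'][180:240,145:215],(490,420),interpolation=cv2.INTER_CUBIC)
b=cv2.resize(s['pixels'][130:220,320:390],(310,399),interpolation=cv2.INTER_CUBIC)
im=np.zeros((420,800,3),np.uint8);im[:,:490]=a;im[:399,490:]=b;cv2.imwrite('pics/c2.png',im)"
```

```text
t 2.1 pos [0.533 0.287 0.112] gap 0.0854458409744743 F [ 0.111 -0.941 -0.074]
now-axes cm [ 0.093 -0.197  6.377] target-axes cm [ 0.077 -0.191  6.378] turn [0.001 0.002 0.   ]
```

View pics/c2.png

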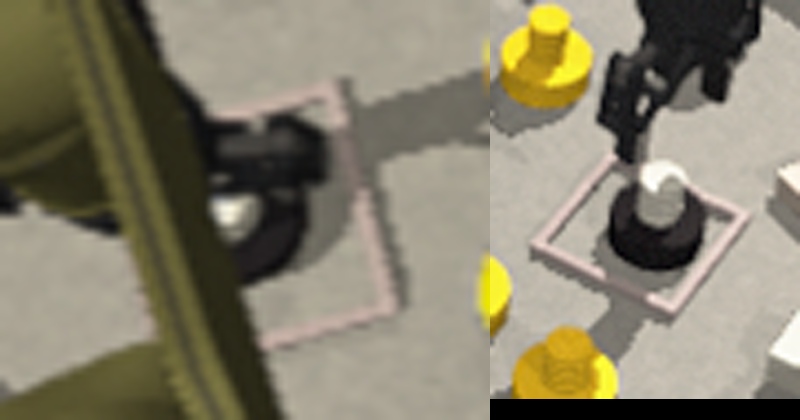

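The crop shows the open fingers straddling the neck, which is at (233,213) in the top crop and (663,180) in the scene crop, so I'm descending to grip.

Emit:
apply_moves --plan '[[[-1, 0.1, -0.1, 2, 0, 0, 0], [-1, 0, 0, 2, 0, 0, 0], [-1, 0, 0, 1.5, 0, 0, 0], [-1, 0, 0, 0.9, 0, 0, 0], [-1, 0, 0, 0, 0, 0, 0], [0.5, 0, 0, 0, 0, 0, 0], [1, 0, 0, 0, 0, 0, 0], [1, 0, 0, 0, 0, 0, 0], [1, 0, 0, 0, 0, 0, 0], [1, 0, 0, 0, 0, 0, 0]]]' --grip_force 50

```text
time_s: 3.2
ee_pos: [0.5313, 0.2859, 0.0473]
ee_rot: [0.001, -0.04, 0.999, 0.0]
contact_force: [-0.1, -1.4, 4.1]
finger_gap: 0.0308
gripper_force: 49.5
```

```bash
python3 td.py .510 -.0156 .15
```

```text
t 3.2 pos [0.531 0.286 0.047] gap 0.03079140230606442 F [-0.109 -1.366  4.106]
now-axes cm [  4.494 -29.884 -10.293] target-axes cm [  4.501 -29.889 -10.275] turn [0.    0.002 0.   ]
```

Emit:
apply_moves --plan '[[[1, 0, 0, -2, 0, 0, 0], [1, 0, 0, -4, 0, 0, 0], [1, 0, 0, -4, 0, 0, 0], [1, 0, 0, -4, 0, 0, 0], [1, 0.5, -2, 0, 0, 0, 0], [1, 0.5, -3, 0, 0, 0, 0], [1, 0.5, -3, 0, 0, 0, 0], [1, 0.5, -3, 0, 0, 0, 0], [1, 0.5, -3, 0, 0, 0, 0], [1, 0.5, -3, 0, 0, 0, 0]]]'

```text
time_s: 4.2
ee_pos: [0.5123, 0.1121, 0.1847]
ee_rot: [-0.002, -0.04, 0.999, -0.0]
contact_force: [0.6, -0.3, -2.9]
finger_gap: 0.0306
gripper_force: 50.1
```

Emit:
apply_moves --plan '[[[1, 0.5, -3, 0, 0, 0, 0], [1, 0.5, -3, 0, 0, 0, 0], [1, 0.5, -3, 0, 0, 0, 0], [1, 0, -2, 0, 0, 0, 0], [1, 0, -1, 0, 0, 0, 0], [1, 0, -0.9, 0, 0, 0, 0], [1, 0, 0, 2, 0, 0, 0], [1, 0, 0, 1, 0, 0, 0], [1, 0, 0, 0, 0, 0, 0], [1, 0, 0, 0, 0, 0, 0]]]'

```text
time_s: 5.2
ee_pos: [0.5092, -0.0153, 0.156]
ee_rot: [-0.001, -0.04, 0.999, 0.0]
contact_force: [-0.8, 0.2, -3.2]
finger_gap: 0.0306
gripper_force: 50.1
```

```bash
python3 td.py .510 -.0156 .053;  python3 -c "
from h import *
t=grab('top','top2');s=grab('scene','scene2')
im=np.zeros((480,800,3),np.uint8)
a=cv2.resize(t['pixels'][160:240,240:340],(400,320),interpolation=cv2.INTER_CUBIC);im[:320,:400]=a
b=cv2.resize(s['pixels'][130:250,220:320],(400,480),interpolation=cv2.INTER_CUBIC);im[:,400:]=b;cv2.imwrite('pics/c3.png',im)"
```

```text
t 5.2 pos [ 0.509 -0.015  0.156] gap 0.03055778914650235 F [-0.804  0.199 -3.22 ]
now-axes cm [-0.094 -0.038 10.299] target-axes cm [-0.082 -0.034 10.299] turn [ 0.    -0.001  0.001]
```

View pics/c3.png

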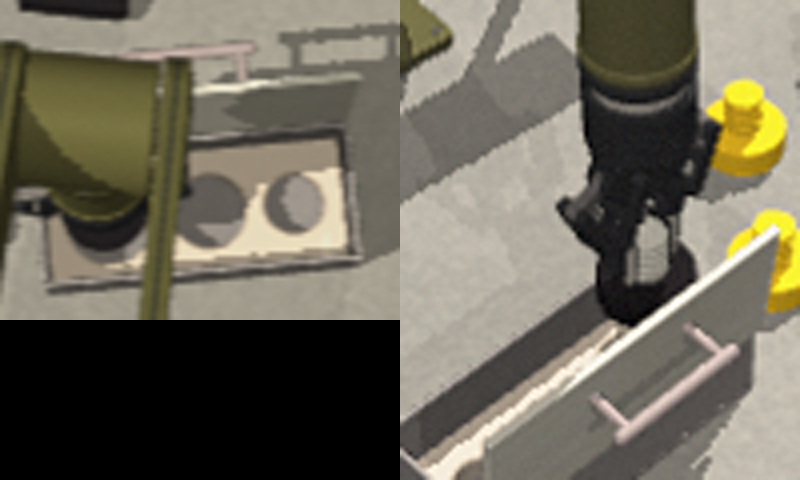

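The crops show the held module upright over the large pocket end, with its flange at about (647,285) in the scene crop and clear of the cover. I'll descend to just above the pocket mouth.

Emit:
apply_moves --plan '[[[1, 0, 0, 2, 0, 0, 0], [1, 0, 0, 2, 0, 0, 0], [1, 0, 0, 2, 0, 0, 0], [1, 0, 0, 1.6, 0, 0, 0], [1, 0, 0, 0.3, 0, 0, 0], [1, 0, 0, 0.3, 0, 0, 0], [1, 0, 0, 0.2, 0, 0, 0], [1, 0, 0, 0, 0, 0, 0], [1, 0, 0, 0, 0, 0, 0], [1, 0, 0, 0, 0, 0, 0]]]' --grip_force 40

```text
time_s: 6.3
ee_pos: [0.5101, -0.016, 0.0737]
ee_rot: [0.001, -0.04, 0.999, -0.0]
contact_force: [-2.3, -1.2, 7.3]
finger_gap: 0.0306
gripper_force: 50.7
```

```bash
python3 td.py .510 -.0156 .053
```

```text
t 6.3 pos [ 0.51  -0.016  0.074] gap 0.030621860508440832 F [-2.264 -1.197  7.287]
now-axes cm [0.015 0.04  2.066] target-axes cm [0.011 0.039 2.066] turn [-0.     0.002  0.   ]
```

Emit:
apply_moves --plan '[[[1, 0.05, 0, 0, 0, 0, 0], [1, 0.05, -0.05, 0, 0, 0, 0], [1, 0, 0, 0.1, 0, 0, 0], [1, 0, 0, 0.1, 0, 0, 0], [1, 0, 0, 0, 0, 0, 0], [1, 0, 0, 0, 0, 0, 0], [1, 0, 0, 0, 0, 0, 0], [1, 0, 0, 0, 0, 0, 0], [1, 0, 0, 0, 0, 0, 0], [1, 0, 0, 0, 0, 0, 0]]]'

```text
time_s: 7.3
ee_pos: [0.5085, -0.0164, 0.0703]
ee_rot: [-0.0, -0.04, 0.999, 0.0]
contact_force: [0.3, 0.2, -2.9]
finger_gap: 0.0306
gripper_force: 50.0
```

```bash
python3 td.py .510 -.0156 .053
```

```text
t 7.3 pos [ 0.509 -0.016  0.07 ] gap 0.03064071121157696 F [ 0.312  0.228 -2.914]
now-axes cm [-0.156  0.07   1.725] target-axes cm [-0.156  0.07   1.725] turn [ 0. -0.  0.]
```

Free again and 4 mm below the mouth, so it is entering the pocket.

Emit:
apply_moves --plan '[[[1, 0, 0, 0.2, 0, 0, 0], [1, 0, 0, 0.2, 0, 0, 0], [1, 0, 0, 0.2, 0, 0, 0], [1, 0, 0, 0.2, 0, 0, 0], [1, 0, 0, 0.2, 0, 0, 0], [1, 0, 0, 0.2, 0, 0, 0], [1, 0, 0, 0, 0, 0, 0], [1, 0, 0, 0, 0, 0, 0], [1, 0, 0, 0, 0, 0, 0], [1, 0, 0, 0, 0, 0, 0]]]'

```text
time_s: 8.3
ee_pos: [0.5085, -0.0164, 0.0584]
ee_rot: [0.0, -0.04, 0.999, -0.0]
contact_force: [-0.7, -1.2, -3.0]
finger_gap: 0.0307
gripper_force: 49.9
```

```bash
python3 td.py .510 -.0156 .053
```

```text
t 8.3 pos [ 0.509 -0.016  0.058] gap 0.030722590557424097 F [-0.707 -1.171 -3.   ]
now-axes cm [-0.152  0.072  0.54 ] target-axes cm [-0.152  0.072  0.54 ] turn [-0.  0.  0.]
```

Emit:
apply_moves --plan '[[[1, 0, 0, 0.2, 0, 0, 0], [1, 0, 0, 0.2, 0, 0, 0], [1, 0, 0, 0.1, 0, 0, 0], [1, 0, 0, 0.1, 0, 0, 0], [1, 0, 0, 0, 0, 0, 0], [0.1, 0, 0, 0, 0, 0, 0], [0, 0, 0, 0, 0, 0, 0], [-0.1, 0, 0, 0, 0, 0, 0], [-0.1, 0, 0, 0, 0, 0, 0], [-0.1, 0, 0, 0, 0, 0, 0]]]'

```text
time_s: 9.3
ee_pos: [0.5087, -0.0165, 0.0524]
ee_rot: [0.0, -0.04, 0.999, -0.0]
contact_force: [-0.3, 0.2, 0.2]
finger_gap: 0.0468
gripper_force: 0.0
```

Emit:
apply_moves --plan '[[[-0.1, 0, 0, -0.5, 0, 0, 0], [-0.1, 0, 0, -1, 0, 0, 0], [-0.1, 0, 0, -2, 0, 0, 0], [-0.1, 0, 0, -3, 0, 0, 0], [-0.1, 0, 0, -4, 0, 0, 0], [-0.1, 0, 0, -4, 0, 0, 0], [-0.1, 0, 0, -4, 0, 0, 0], [-0.1, 0, 0, -4, 0, 0, 0], [-0.1, 0, 0, -4, 0, 0, 0], [-0.1, 0, 0, 0, 0, 0, 0]]]'

```text
time_s: 10.3
ee_pos: [0.5117, -0.0168, 0.3246]
ee_rot: [0.007, -0.04, 0.999, -0.001]
contact_force: [0.4, -0.7, 0.2]
finger_gap: 0.0475
gripper_force: 0.0
```

```bash
python3 td.py .58 -.085 .3;  python3 -c "
from h import *
t=grab('top','top3');s=grab('scene','scene3')
im=np.zeros((480,800,3),np.uint8)
a=cv2.resize(t['pixels'][160:240,240:340],(400,320),interpolation=cv2.INTER_CUBIC);im[:320,:400]=a
b=cv2.resize(s['pixels'][130:280,210:335],(400,480),interpolation=cv2.INTER_CUBIC);im[:,400:]=b;cv2.imwrite('pics/c4.png',im)"
```

```text
t 10.3 pos [ 0.512 -0.017  0.325] gap 0.04749973810598015 F [ 0.355 -0.72   0.202]
now-axes cm [-6.24  -7.335  2.564] target-axes cm [-6.275 -7.34   2.461] turn [-0.003  0.013  0.   ]
```

View pics/c4.png

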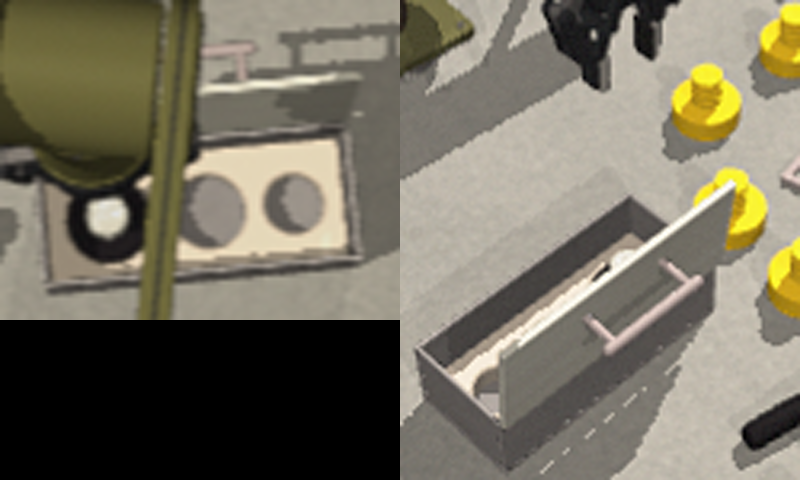

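The crop shows the module seated upright in the large pocket at about (107,217), and the gripper is clear. Next I'll move shut fingers behind the cover, beside the handle.

Emit:
apply_moves --plan '[[[1, -2.3, -3.1, 0, 0, 0.013, 0], [1, -2.3, -3.1, 0, 0, 0, 0], [1, -2.4, -3.1, 0, 0, 0, 0], [1, -2.4, -3.2, 0, 0, 0, 0], [1, -2.4, -3.1, 0, 0, 0, 0], [1, 0, 0, 3, 0, 0, 0], [1, 0, 0, 4, 0, 0, 0], [1, 0, 0, 4, 0, 0, 0], [1, 0, 0, 2.5, 0, 0, 0], [1, 0, 0, 0, 0, 0, 0]]]'

```text
time_s: 11.4
ee_pos: [0.632, -0.1614, 0.1743]
ee_rot: [-0.013, -0.04, 0.999, 0.002]
contact_force: [-1.5, 1.1, 0.5]
finger_gap: -0.0
gripper_force: 0.0
```

```bash
python3 td.py .6413 -.1636 .190;  python3 -c "
from h import *
s=grab('scene','scene4');cv2.imwrite('pics/c5.png',cv2.resize(s['pixels'][110:290,190:390],None,fx=3,fy=3,interpolation=cv2.INTER_CUBIC))"
```

```text
t 11.4 pos [ 0.632 -0.161  0.174] gap -4.972644841492376e-05 F [-1.476  1.084  0.534]
now-axes cm [-0.871 -0.29  -1.592] target-axes cm [-0.911 -0.298 -1.567] turn [ 0.005 -0.026  0.   ]
```

View pics/c5.png

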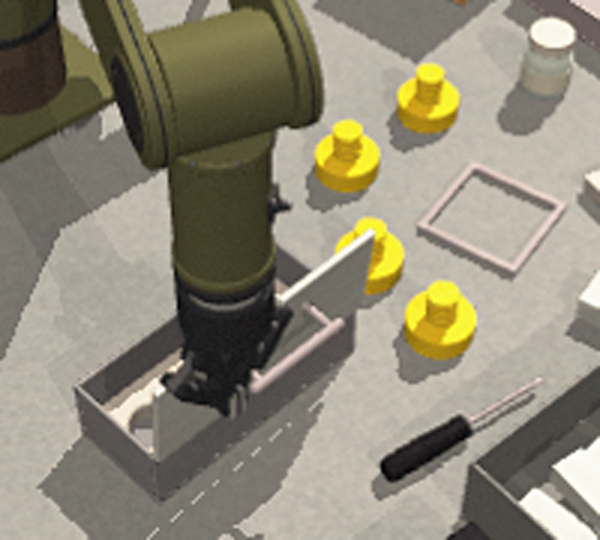

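The view shows the shut fingers behind the cover, beside the handle's near end at about (225,395). Everything else is undisturbed, so I'll begin to push.

Emit:
apply_moves --plan '[[[1, 0, 0, -0.8, 0, -0.013, 0], [1, 0, 0, -0.8, 0, -0.013, 0], [1, 0, 0, 0, 0, 0, 0], [1, 0.8, 0, 0, 0, 0, 0], [1, 0.8, 0, 0, 0, 0, 0], [1, 0.8, 0, 0, 0, 0, 0], [1, 0.8, 0, 0, 0, 0, 0], [1, 0.8, 0, 0, 0, 0, 0], [1, 0, 0, 0, 0, 0, 0], [1, 0, 0, 0, 0, 0, 0]]]'

```text
time_s: 12.45
ee_pos: [0.5961, -0.166, 0.1963]
ee_rot: [0.006, -0.039, 0.999, 0.0]
contact_force: [0.3, 0.3, 0.3]
finger_gap: 0.0002
gripper_force: 0.0
```

```bash
cat > jg.py <<'E'
from h import *
s=ctrl.sense();d=s['ee_pos'][:2]-[.514,-.0885];c,n=np.cos(.079),np.sin(.079)
np.set_printoptions(precision=3,suppress=True)
print(s['time_s'],'TCP jig mm',1e3*np.array([d@[c,n],d@[-n,c],s['ee_pos'][2]]),'F',s['contact_force'],s['ee_rot'])
E
python3 jg.py
```

```text
12.45 TCP jig mm [ 75.778 -83.7   196.32 ] F [0.318 0.315 0.349] [ 0.006 -0.039  0.999  0.   ]
```

Emit:
apply_moves --plan '[[[1, 0.8, 0, 0.4, 0, 0, 0], [1, 0.8, 0, 0.2, 0, 0, 0], [1, 0.8, 0, 0.1, 0, 0, 0], [1, 0.93, 0, 0.2, 0, 0, 0], [1, 0.9, 0, 0.3, 0, 0, 0], [1, 0.87, 0, 0.4, 0, 0, 0], [1, 0.83, 0, 0.5, 0, 0, 0], [1, 0.77, 0, 0.55, 0, 0, 0], [1, 0, 0, 0, 0, 0, 0], [1, 0, 0, 0, 0, 0, 0]]]'

```text
time_s: 13.45
ee_pos: [0.5297, -0.1711, 0.1687]
ee_rot: [0.006, -0.039, 0.999, 0.001]
contact_force: [0.2, -0.6, 0.0]
finger_gap: 0.0001
gripper_force: 0.0
```

```bash
python3 jg.py;  python3 -c "
from h import *
s=grab('scene','scene5');t=grab('top','top5')
im=np.zeros((480,800,3),np.uint8)
im[:,:400]=cv2.resize(s['pixels'][130:280,210:335],(400,480),interpolation=cv2.INTER_CUBIC)
im[:320,400:]=cv2.resize(t['pixels'][160:240,240:340],(400,320),interpolation=cv2.INTER_CUBIC)
cv2.imwrite('pics/c6.png',im)"
```

```text
13.45 TCP jig mm [  9.177 -83.57  168.701] F [ 0.159 -0.567  0.035] [ 0.006 -0.039  0.999  0.001]
```

View pics/c6.png

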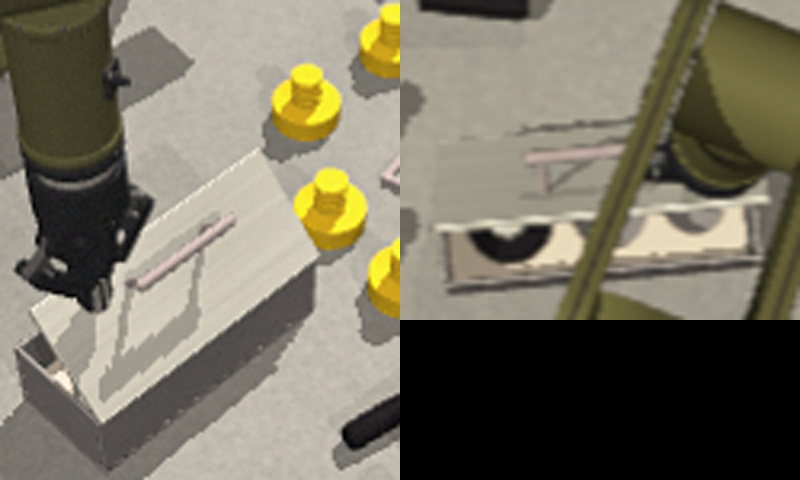

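The cover has followed the fingers to about 50° from shut: fingertip at about (95,300) in the scene crop, free edge across (435–770, 205–225) in the top crop. I'll continue along the arc.

Emit:
apply_moves --plan '[[[1, 0.75, 0, 0.5, 0, 0, 0], [1, 0.65, 0, 0.7, 0, 0, 0], [1, 0.58, 0, 0.76, 0, 0, 0], [1, 0.5, 0, 0.81, 0, 0, 0], [1, 0.42, 0, 0.86, 0, 0, 0], [1, 0.32, 0, 0.89, 0, 0, 0], [1, 0.24, 0, 0.93, 0, 0, 0], [1, 0.1, 0, 0.5, 0, 0, 0], [1, 0, 0, 0, 0, 0, 0], [1, 0, 0, 0, 0, 0, 0]]]'

```text
time_s: 14.55
ee_pos: [0.4958, -0.1738, 0.109]
ee_rot: [0.006, -0.04, 0.999, 0.0]
contact_force: [0.1, -1.0, 0.2]
finger_gap: 0.0002
gripper_force: 0.0
```

```bash
python3 jg.py
```

```text
14.55 TCP jig mm [-24.842 -83.605 108.979] F [ 0.084 -1.     0.171] [ 0.006 -0.04   0.999  0.   ]
```

Emit:
apply_moves --plan '[[[1, 0, 0, 0.2, 0, 0, 0], [1, 0, 0, 0.15, 0, 0, 0], [1, 0, 0, 0.1, 0, 0, 0], [1, 0, 0, 0.1, 0, 0, 0], [1, 0, 0, 0.05, 0, 0, 0], [1, 0, 0, 0, 0, 0, 0], [1, 0, 0, 0, 0, 0, 0], [1, 0, 0, 0, 0, 0, 0], [1, 0, 0, 0, 0, 0, 0], [1, 0, 0, 0, 0, 0, 0]]]'

```text
time_s: 15.55
ee_pos: [0.4961, -0.1741, 0.1035]
ee_rot: [0.007, -0.04, 0.999, 0.0]
contact_force: [-0.4, -0.4, 4.9]
finger_gap: -0.0004
gripper_force: 2.7
```

```bash
python3 jg.py
```

```text
15.55 TCP jig mm [-24.628 -83.892 103.537] F [-0.381 -0.428  4.885] [ 0.007 -0.04   0.999  0.   ]
```

Emit:
apply_moves --plan '[[[1, 0, 0, 0.1, 0, 0, 0], [1, 0, 0, 0.05, 0, 0, 0], [1, 0, 0, 0, 0, 0, 0], [1, 0, 0, 0, 0, 0, 0], [1, 0, 0, 0, 0, 0, 0], [1, 0, 0, 0, 0, 0, 0], [1, 0, 0, 0, 0, 0, 0], [1, 0, 0, 0, 0, 0, 0], [1, 0, 0, 0, 0, 0, 0], [1, 0, 0, 0, 0, 0, 0]]]'

```text
time_s: 16.55
ee_pos: [0.4961, -0.1741, 0.1034]
ee_rot: [0.007, -0.04, 0.999, -0.0]
contact_force: [-3.2, 0.6, 14.7]
finger_gap: 0.0001
gripper_force: 8.0
```

Emit:
apply_moves --plan '[[[1, 0, 0, -0.5, 0, 0, 0], [1, 0, 0, -1, 0, 0, 0], [1, 0, 0, -2, 0, 0, 0], [1, 0, 0, -3, 0, 0, 0], [1, 0, 0, -3, 0, 0, 0], [1, 0, 0, -3, 0, 0, 0], [1, 0, 0, -2, 0, 0, 0], [1, 0, 0, 0, 0, 0, 0], [1, 0, 0, 0, 0, 0, 0], [1, 0, 0, 0, 0, 0, 0]]]'

```text
time_s: 17.55
ee_pos: [0.4931, -0.1736, 0.2453]
ee_rot: [0.005, -0.04, 0.999, 0.001]
contact_force: [0.4, 0.0, 0.6]
finger_gap: 0.0002
gripper_force: 0.0
```

```bash
python3 jg.py;  python3 -c "
from h import *
s=grab('scene','scene6');t=grab('top','top6')
im=np.zeros((600,800,3),np.uint8)
im[:480,:400]=cv2.resize(s['pixels'][130:280,210:335],(400,480),interpolation=cv2.INTER_CUBIC)
im[:300,400:]=cv2.resize(t['pixels'],(400,300));im[300:,400:]=cv2.resize(s['pixels'],(400,300))
cv2.imwrite('pics/c7.png',im)"
```

```text
17.55 TCP jig mm [-27.578 -83.196 245.335] F [0.353 0.023 0.63 ] [ 0.005 -0.04   0.999  0.001]
```

View pics/c7.png

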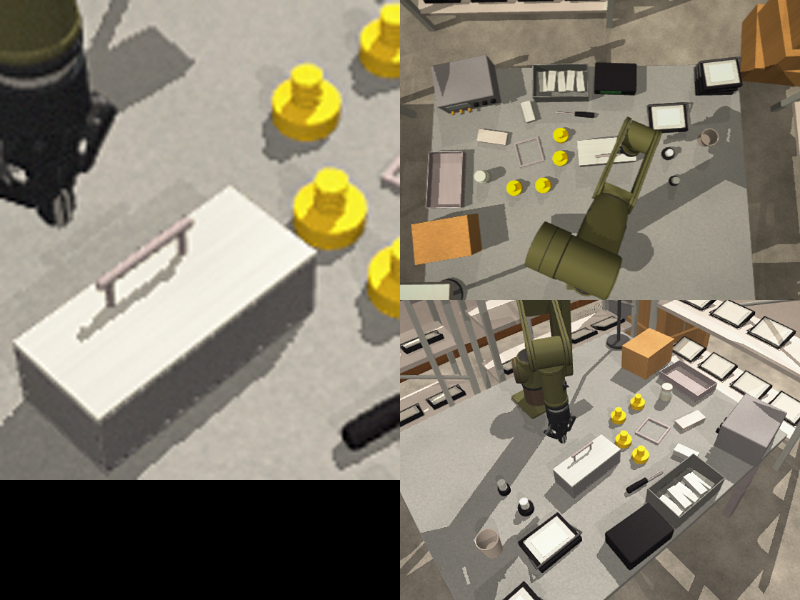

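The views show the cover flat on the rim (crop corners at about (15,345) and (315,250)), the arm clear and the rest of the bench unchanged. Handing the job in.

```bash
python3 -c "
from plant import ctrl
print(ctrl.finish_job())"
```

```text
the job is handed in; nothing more can be done
None
```

I put the 72 mm module from the frame into the large pocket, lowered the cover gently until it was fully shut, and moved the arm clear; the job is handed in, at about 17.6 s of the 61 s allowed, but `finish_job()` returned no verdict.

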